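# Isolate the instrument supply and put its fuse carrier under keep

## Task

Take the bench instruments off their supply at the flat grey isolator box: turn its black lever handle clockwise all the way to off, and only then swing the steel lockout hasp out anticlockwise until it is well clear of the round fuse well. Turn the fuse carrier in the well anticlockwise to its stop, lift it out, and set it down upright on its foot on the floor of the narrow aluminium keeper box, never letting it drop; its walls leave no room for fingers beside the carrier's grip bar, so first stand the carrier on the free worktop, let go, and take it again by the bar's ends. Leave the handle off and the hasp out, and do not disturb anything else on the bench.

Things in the scene. Friction and masses are not known exactly. Their poses are not given: they have to be found in the camera images.
- isolator: Grey box 170 (x) x 280 (y) x 68 mm high, fixed to the worktop. Origin: centre of its underside; x is its depth (away from the robot at yaw 0), y its length, z up. In its frame, mm: upright handle axis at x -25, y 70; upright hasp pivot at x 0, y -125; centre of the round fuse well at x 0, y -68.
- well (a point): Centre of the fuse well at its rim, 68 mm above the worktop. The well is 80 mm across and 32 mm deep to its steel floor, under which is the socket (base 16 mm above the worktop). The floor has a 29 mm square bore and a slot 58 x 18 mm along the isolator's x, through which the carrier's lugs come out. The wall leaves only 7 mm past the carrier bar's ends but 31 mm beside it: grip it across its thickness here.
- handle (a joint): Black lever handle on the isolator's top: 0 = on (nose to the isolator's -y), grows clockwise seen from above to 1.45 rad = off (nose to about -x), its hard stop; starts at 0 to 0.15, stays where left, turns with about 0.15 N m. Off counts above 1.3. Until it is turned its nose stands in the way of the hasp's tab, so the hasp can hardly move.
- handle_grip (a point): Point on the handle's turning axis, 32 mm above the isolator's top, 10 mm below the top of the grip bar. The bar is 16 mm thick, 120 mm long and 26 mm high (16 to 42 mm above the isolator's top); it reaches 90 mm from the axis at the nose and 30 mm at the tail. A round hub 46 mm across is under it.
- handle_nose (a point): Nose end of the handle's bar, 90 mm from the axis, 32 mm above the isolator's top.
- hasp (a joint): Flat steel strap across the fuse well over the carrier: 0 = folded in (strap from its pivot to the isolator's +y), grows anticlockwise seen from above to 1.85 rad, its hard stop; starts at 0 to 0.08, stays where left, turns with about 0.1 N m (1 N at the tab). Out counts above 1.4 (strap to about the isolator's -x).
- hasp_pivot (a point): The hasp's upright turning axis, at the isolator's top face, 57 mm from the well's centre.
- hasp_tab (a point): Centre (12 mm below the top) of the upright tab at the hasp's end, 112 mm from the pivot. The tab is 10 mm thick in the direction of swing, 20 mm along the strap, and ends 36 mm above the isolator's top; it can be pushed or pinched. The strap is 18 mm wide, its top 8 mm above the isolator's top.
- carrier: Loose fuse carrier, about 90 g, 48 mm high, foot 16 mm above the worktop in its socket. Origin: centre of the foot's underside; x along bar and lugs, z up. Starts locked, turned 0.95 to 1.4 rad clockwise (from above) from the isolator's x; turns easily anticlockwise to a hard stop where its x is parallel to the isolator's x within 0.05 rad; there (+-0.1 rad) it lifts straight out, clear of the rim after 52 mm.
- carrier_bar (a point): Centre of the top face of the carrier's grey grip bar: 64 mm long (carrier x), 18 mm thick (y), 25 mm high. Under it a white round body 26 mm across, with two brass lugs 52 mm tip to tip, 12 mm wide, 5 to 13 mm above the foot. It stands by itself on its foot on a level surface. In the socket this point is 4 mm below the well's rim.
- keeper: Narrow open-topped aluminium box fixed to the worktop: inside 150 (x) x 36 (y) mm, outside 158 x 44 mm, rim 66 mm above the worktop; low mounting ears (3 mm) make it 180 mm long. Origin: centre of its underside, x along its length, z up. The carrier fits only with its bar along x: then 9 mm is free beside the bar and about 43 mm past each end, and the bar's top is 14 mm below the rim.
- keeper_floor (a point): Centre of the keeper's inner floor, 4 mm above the worktop. The worktop between the keeper and the isolator, nearer the robot than the blue-capped bottle and left of the timer (about x 0.46, y 0.05 m), is always free for putting the carrier down.
- timer: Bystander: dark bench timer lying on its back, 71 x 72 x 18 mm; origin under its centre.
- standard_bottle: Bystander: bottle with blue screw cap, 56 mm across, 102 mm high; origin under its centre.
- beaker: Bystander: clear beaker, 54 mm across, 68 mm high; origin under its centre.
- vial_rack: Bystander: blue vial rack with vials, 67 x 125 x 42 mm; origin under its centre.
- calculator: Bystander: calculator, 126 x 92 x 13 mm; origin under its centre.
- screwdriver: Bystander: small screwdriver with orange handle, 23 x 168 x 20 mm; origin under its centre.
- tape_roll: Bystander: roll of tape, 60 mm across, 19 mm high; origin under its centre.

How it is judged:
By the outcome, as a careful person would: the job done as asked, in the order asked, and still so for the second after the job is handed in, with the robot touching nothing.
It also fails if it takes over 72 s, if anything falls off the work surface, if the arm or the gripper's body presses on something with over 40 N, if the wrist force passes 120 N, or if a joint passes its speed limit or range.

## Robot

A 6-joint arm with a two-finger parallel gripper is mounted at the origin on a cart in front of the work surface, level with it; the furniture and walls round the work are solid. World frame = base frame: x ahead of the robot, y to its left, z up, the work surface at z = 0. Lengths are in m, angles in rad, forces in N, time in s.
With the tool pointing down it reaches from about 0.375 to 0.9 m from the base axis. Payload 3.1 kg.
Tool frame: the origin (TCP) lies at the very end of the fingers, on their centre line; the grasp point (between the pads) lies 19 mm behind it (grip_depth is the distance from the TCP to the grasp point, in m); z points along the fingers, y is the line along which they close (so a half turn about z gives the same grasp; the last joint's range is limited). The gripper opens to 85 mm and grips with 20 to 120 N. Pads are 22 mm wide; open, the fingers measure 114 mm over their backs; the gripper's body (76 mm by 85 mm) begins 54 mm behind the grasp point. The pads swing forward as they close: fully open they stand 13 mm farther back than shut.
Start: joints at [0.936, 0.527, 1.433, -0, 1.181, -0.178], TCP at [0.275, 0.561, 0.231] pointing down, gripper open.
Joint ranges: [-3.08, 3.08], [-0.75, 2.2], [0.22, 2.44], [-1.43, 4.57], [0, 2.65], [-2.85, 2.85]. Speed limits (rad/s): [2.79, 2.79, 3.14, 3.14, 3.14, 3.14].

## Interface

Orientations are given as a unit quaternion [x, y, z, w].
In Python, from station import * gives the robot as it stands.
- The arm moves only by the tool apply_moves, never from a script. Its argument "plan" is a list of rows, each a list of 7 numbers: the shift along the tool's x, y, z in m, then the turn, a rotation vector about the tool's x, y, z in rad, then the gripper command: -1 is fully open, 1 is shut, values between are in proportion. In form: [[dx, dy, dz, wx, wy, wz, jaw], ...]. A call has 1 to 8 rows; each row shifts and turns the commanded pose from where the row before left it, along the tool's axes as they then stand; what a row does not reach is not made up. A row lasts 1/8 s, in which the tool goes at most 62.5 mm and 10.7 degrees, less where a joint would pass 70% of its speed; a pose out of reach is approached as far as the arm can. A call is refused whole if a number of a shift passes 0.0625 or a number of a turn 0.188, either way. A call with a gripper value outside its range is refused whole. The fingers move at their own pace and stop on an object; "force" is the grip in N (left out, the last holds). Time passes only in rows, so rows that do not move let the fingers close. It gives the time, the measured TCP pose, the force, the opening and the grip force at its end, in the units of the state.
- sense(): the state, without advancing time (a new reading comes with each control period).
- snapshot(name): name is "side" or "top"; returns the picture (384x512x3 uint8, red, green, blue); there is no depth.
- calibration(name): a dict with "camera_matrix" (3x3 intrinsics, pixels), "R" (3x3) and "t" (3): a world point X has camera coordinates R X + t. Camera axes: x right, y down, z forward; pixel columns grow to the right and rows downward; lengths in m; the calibration is good to about 2 mm. A picture is of the moment at which its call begins. calibration takes no time and is no camera call.
- sign_off(): hands the job in; it is judged then, once.
The state is a dict: "t": time; "q": joint angles; "qd": joint speeds; "tau": joint torques, N m; "tcp_pos": TCP position; "tool_rot": TCP orientation; "force": force on the tool from outside, world axes, zero at the start; "ft_torque": the same for the moment, N m; "finger_gap": opening from 0.0 (shut) to 1.0 (fully open); "gripper_force": force on a finger pad.
Only numpy, scipy, OpenCV 4.12 (cv2) and the standard library are available. Lean on these libraries where they do the work, as an engineer would, in place of code of your own. Each camera call takes 0.05 s, during which the arm holds its last target. There are 200 camera calls.

## Working session

There is one attempt and no reset: what is moved stays moved. The work goes in short steps, Python scripts to look and compute and a tool call to move; the robot and the scene stay as the last step left them, time stands still between calls to the robot, and variables do not carry over. Pictures are saved under pics/ and viewed, at most 10 in all, crops included, and the job is handed in when it is done.

Besides the shell and the picture viewer there is one more tool, called by a JSON object that holds its "op" and its "data". apply_moves: Moves the arm, as the interface text tells. Its arguments: {"type":"object","properties":{"plan":{"type":"array"},"force":{"type":"number"}},"required":["plan"]}

```bash
mkdir -p pics; ls; python3 - <<'E'
from station import *
import cv2
for n in("top","side"):
    im=snapshot(n); cv2.imwrite(f"pics/{n}0.png",im[:,:,::-1]); c=calibration(n); print(n,c)
s=sense();print(s)
E
```

```text
pics
top {'camera_matrix': array([[382.51906061,   0.        , 263.71380441],
       [  0.        , 382.51906061, 190.97828939],
       [  0.        ,   0.        ,   1.        ]]), 'R': array([[-0.01678956, -0.99977115, -0.01325776],
       [-0.98914357,  0.01854422, -0.1457776 ],
       [ 0.14599009,  0.01066628, -0.98922855]]), 't': array([0.0850055 , 0.45165152, 1.36869298])}
side {'camera_matrix': array([[452.58406475,   0.        , 258.30684232],
       [  0.        , 452.58406475, 199.40975716],
       [  0.        ,   0.        ,   1.        ]]), 'R': array([[-0.95493913, -0.29608815,  0.0205686 ],
       [-0.12852177,  0.35004922, -0.92787267],
       [ 0.26753208, -0.88870544, -0.37232947]]), 't': array([0.46557784, 0.09824142, 1.85901869])}
{'t': 0.1, 'q': array([ 9.36514883e-01,  5.28350409e-01,  1.43376996e+00, -2.22862259e-05,
        1.18140069e+00, -1.78508012e-01]), 'qd': array([ 0.0003443 , -0.00096307, -0.00124592, -0.0012192 , -0.00059224,
        0.00208025]), 'tau': array([ 6.51188966e-04, -4.43302059e+01, -1.78587502e+01, -2.09018062e-04,
        3.85218475e-03,  9.72538658e-06]), 'tcp_pos': array([0.27469593, 0.56068421, 0.23044682]), 'tool_rot': array([ 2.25915146e-01,  9.74146507e-01, -8.89745868e-04, -3.71684958e-04]), 'force': array([-0.1830938 , -0.13817028, -0.49164424]), 'ft_torque': array([-0.03817901, -0.00919482, -0.00209565]), 'gripper_force': 0.0, 'finger_gap': 0.9986929475274587}
```

View pics/top0.png

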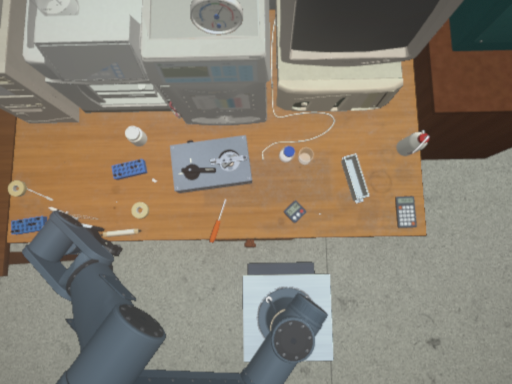

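View pics/side0.png

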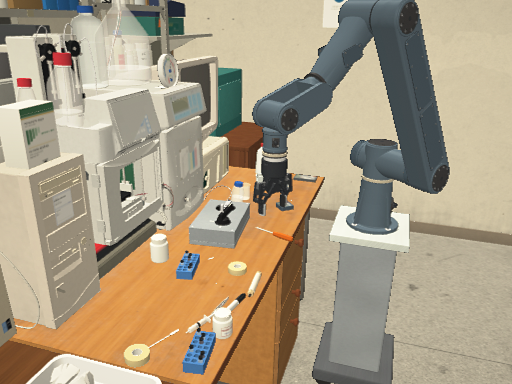

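```bash
cat > h.py <<'E'
import numpy as np, cv2
from station import *
def ray(n,u,v,z):
    c=calibration(n);K,R,t=c["camera_matrix"],c["R"],c["t"]
    d=R.T@np.linalg.inv(K)@np.array([u,v,1.]);o=-R.T@t
    return (o+d*(z-o[2])/d[2])[:2]
def proj(n,X):
    c=calibration(n);p=c["camera_matrix"]@(c["R"]@np.array(X,float)+c["t"]);return p[:2]/p[2]
E
python3 - <<'E'
from h import *
a=cv2.imread("pics/top0.png")[130:202,165:255]; b=cv2.imread("pics/top0.png")[145:210,280:380]
A=cv2.resize(a,(720,576),interpolation=cv2.INTER_CUBIC); cv2.imwrite("pics/c1.png",A)
B=cv2.imread("pics/side0.png")[170:250,180:290]
cv2.imwrite("pics/c2.png",cv2.resize(B,(770,560),interpolation=cv2.INTER_CUBIC))
for q in [(172,145),(211,164),(355,178)]: print(ray("top",*q,0.068))
# keeper: bright aluminium mask
im=cv2.imread("pics/top0.png"); hsv=cv2.cvtColor(im,cv2.COLOR_BGR2HSV)
m=((hsv[...,1]<60)).astype(np.uint8)*255
for nm,(y0,y1,x0,x1) in dict(keeper=(145,210,335,380),iso=(130,202,165,260)).items():
    mm=np.zeros_like(m);mm[y0:y1,x0:x1]=m[y0:y1,x0:x1]
    cs,_=cv2.findContours(mm,cv2.RETR_EXTERNAL,cv2.CHAIN_APPROX_NONE)
    c=max(cs,key=cv2.contourArea); r=cv2.minAreaRect(c);print(nm,cv2.contourArea(c),r,cv2.boxPoints(r).tolist())
E
```

```text
[0.62399419 0.40864089]
[0.55029349 0.26573279]
[ 0.48887502 -0.251133  ]
keeper 732.5 ((354.8979797363281, 177.9269561767578), (48.482147216796875, 17.214675903320312), 72.47443389892578) [[339.39044189453125, 157.40301513671875], [355.8060302734375, 152.21914672851562], [370.405517578125, 198.45089721679688], [353.98992919921875, 203.634765625]]
iso 3655.5 ((210.2307891845703, 163.34616088867188), (49.6138916015625, 78.26591491699219), 82.87498474121094) [[168.32310485839844, 143.58462524414062], [245.98463439941406, 133.87692260742188], [252.1384735107422, 183.10769653320312], [174.47694396972656, 192.81539916992188]]
```

View pics/c1.png

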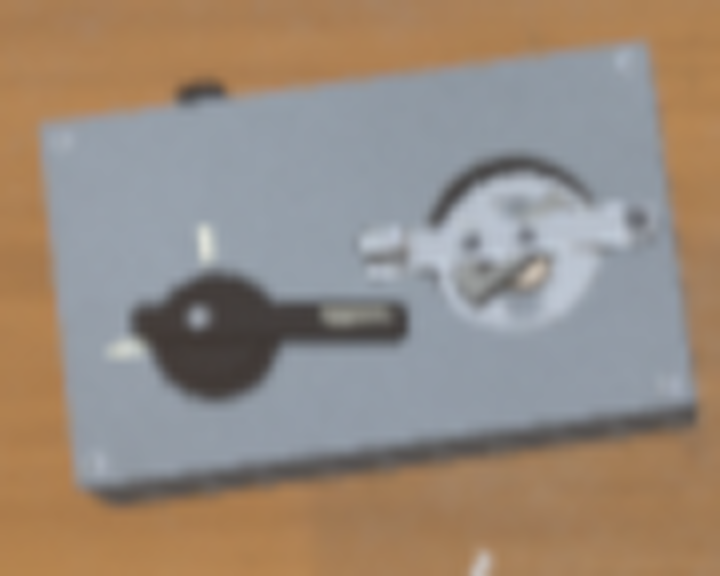

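View pics/c2.png

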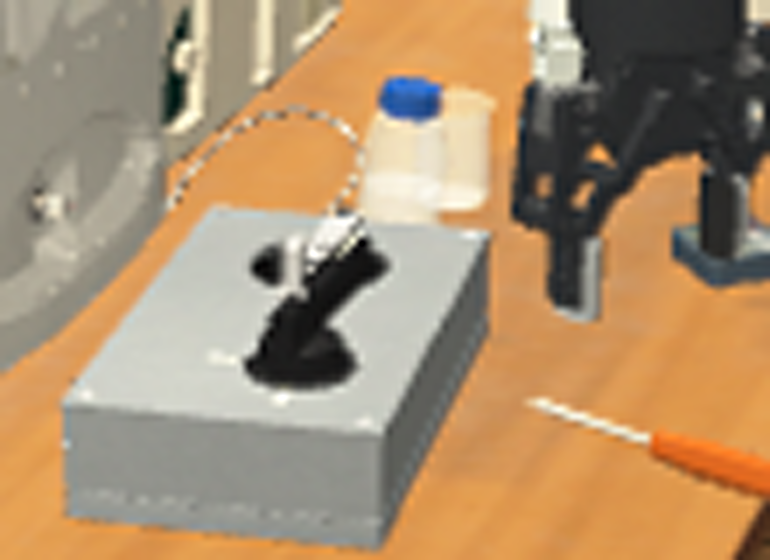

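```bash
python3 - <<'E'
from h import *
C=[(42,122),(645,42),(693,408),(80,487)]
L=np.array([(85,140),(85,-140),(-85,-140),(-85,140)])/1000.
P=np.array([ray("top",165+(x+.5)/8-.5,130+(y+.5)/8-.5,.068) for x,y in C])
print(P, np.linalg.norm(np.diff(P,axis=0),axis=1))
c=P.mean(0);H=L.T@(P-c);yaw=np.arctan2(H[0,1]-H[1,0],H[0,0]+H[1,1])
R=np.array([[np.cos(yaw),-np.sin(yaw)],[np.sin(yaw),np.cos(yaw)]])
print(c,yaw, P-c-L@R.T)
for n,p in dict(handle=(-25,70),pivot=(0,-125),well=(0,-68)).items():print(n,c+R@np.array(p)/1e3)
f=lambda x,y,z:ray("top",165+(x+.5)/8-.5,130+(y+.5)/8-.5,z)
print("tail",f(140,318,.11),"nose",f(405,320,.11),"tab",f(380,240,.104))
# keeper check in side view
print(proj("side",[.489,-.251,.066]))
im=cv2.imread("pics/top0.png")[145:210,330:385]
cv2.imwrite("pics/c3.png",cv2.resize(im,None,fx=8,fy=8,interpolation=cv2.INTER_CUBIC))
E
```

```text
[[0.62486284 0.41666859]
 [0.65687334 0.14085599]
 [0.48667191 0.12094714]
 [0.45597901 0.39635399]] [0.27766394 0.17136187 0.27711187]
[0.55609677 0.26870643] 0.11457410467656123 [[ 0.00032866 -0.00083744]
 [ 0.00032856  0.00151415]
 [-0.00098747  0.00104032]
 [ 0.00033024 -0.00171703]]
handle [0.52325803 0.33538939]
pivot [0.57038722 0.14452598]
well [0.56387078 0.20115227]
tail [0.52390586 0.36091109] nose [0.52074465 0.24466335] tab [0.55818617 0.25660874]
[273.67090336 175.8930996 ]
```

View pics/c3.png

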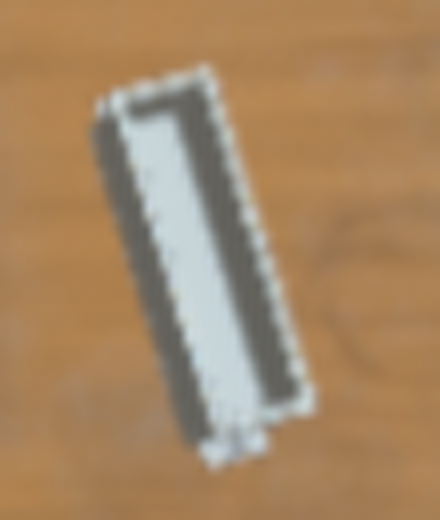

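```bash
cat >> h.py <<'E'
def yawy(s):
    x,y,z,w=s["tool_rot"]; return np.arctan2(2*(y*y)-1+2*w*w, 2*(x*y-z*w))
def rows(target,yaw=None,n=8,jaw=-1,start=None,hold=0):
    """straight line to target, tool down; turn about tool z; prints rows"""
    s=sense(); p,y=(s["tcp_pos"],yawy(s)) if start is None else start
    yaw=y if yaw is None else yaw
    d=(np.array(target)-p)/n; w=-(yaw-y)/n; out=[]
    for i in range(n):
        a=y-w*i; ty=np.array([np.cos(a),np.sin(a)]); tx=np.array([-ty[1],ty[0]])
        # tool x = y cross z, z down
        tx=np.cross([ty[0],ty[1],0],[0,0,-1.])[:2]
        out.append([round(float(v),4) for v in (d[:2]@tx,d[:2]@ty,-d[2])]+[0,0,round(float(w),4),jaw])
    print(str(out).replace(" ",""),"tilt/yaw",round(float(y),3))
    return np.array(target,float),yaw
E
python3 - <<'E'
from h import *
f=lambda x,y,z:ray("top",330+(x+.5)/8-.5,145+(y+.5)/8-.5,z)
P=np.array([f(*p,.066) for p in [(112,98),(208,68),(312,408),(210,437)]]);print(P,P.mean(0),np.linalg.norm(np.diff(P,axis=0),axis=1))
d=(P[0]+P[1]-P[2]-P[3]);print(np.arctan2(d[1],d[0]))
s=sense();print(yawy(s))
a=rows([.523,.335,.15],-.03,8)
rows([.523,.335,.089],-.03,2,start=a)
E
```

```text
[[ 0.56783715 -0.21435786]
 [ 0.58087314 -0.25834905]
 [ 0.42481877 -0.29646642]
 [ 0.4126564  -0.25053572]] [ 0.49654637 -0.25492726] [0.04588204 0.16064215 0.04751371]
0.2343257851536057
1.1150316822558348
[[-0.0403,-0.0117,0.0101,0,0,0.1431,-1],[-0.0415,-0.0058,0.0101,0,0,0.1431,-1],[-0.0419,0.0002,0.0101,0,0,0.1431,-1],[-0.0415,0.0062,0.0101,0,0,0.1431,-1],[-0.0402,0.012,0.0101,0,0,0.1431,-1],[-0.0381,0.0176,0.0101,0,0,0.1431,-1],[-0.0352,0.0229,0.0101,0,0,0.1431,-1],[-0.0315,0.0277,0.0101,0,0,0.1431,-1]] tilt/yaw 1.115
[[0.0,0.0,0.0305,0,0,-0.0,-1],[0.0,0.0,0.0305,0,0,-0.0,-1]] tilt/yaw -0.03
```

{"op": "apply_moves", "data": {"plan": [[-0.04, -0.012, 0.01, 0, 0, 0.143, -1], [-0.0415, -0.006, 0.01, 0, 0, 0.143, -1], [-0.042, 0, 0.01, 0, 0, 0.143, -1], [-0.0415, 0.006, 0.01, 0, 0, 0.143, -1], [-0.04, 0.012, 0.01, 0, 0, 0.143, -1], [-0.038, 0.0175, 0.01, 0, 0, 0.143, -1], [-0.035, 0.023, 0.01, 0, 0, 0.143, -1], [-0.0315, 0.0275, 0.01, 0, 0, 0.143, -1]]}}

```text
t: 1.1
tcp_pos: [0.5231, 0.3343, 0.1506]
tool_rot: [0.719, 0.695, -0.0, -0.0]
force: [-0.2, 0.3, -0.2]
finger_gap: 0.997
gripper_force: 0.0
```

{"op": "apply_moves", "data": {"plan": [[0, 0, 0, 0, 0, 0, -1], [0, 0, 0, 0, 0, 0, -1]]}}

```text
t: 1.35
tcp_pos: [0.5218, 0.3353, 0.1509]
tool_rot: [0.717, 0.697, -0.001, -0.0]
force: [-0.6, 0.5, -0.6]
finger_gap: 1.001
gripper_force: 0.0
```

```bash
python3 - <<'E'
from h import *
s=sense();print(s["tcp_pos"],yawy(s),s["tool_rot"])
rows([.523,.335,.089],-.03,3)
E
```

```text
[0.52177173 0.33531933 0.1509033 ] -0.02873318989265303 [ 7.17191915e-01  6.96875291e-01 -5.98834088e-04 -4.77311012e-04]
[[-0.0001,0.0004,0.0206,0,0,0.0004,-1],[-0.0001,0.0004,0.0206,0,0,0.0004,-1],[-0.0001,0.0004,0.0206,0,0,0.0004,-1]] tilt/yaw -0.029
```

{"op": "apply_moves", "data": {"plan": [[0, 0.001, 0.021, 0, 0, 0, -1], [0, 0, 0.021, 0, 0, 0, -1], [0, 0, 0.02, 0, 0, 0, -1], [0, 0, 0, 0, 0, 0, 0.6], [0, 0, 0, 0, 0, 0, 0.6], [0, 0, 0, 0, 0, 0, 0.6], [0, 0, 0, 0, 0, 0, 0.6], [0, 0, 0, 0, 0, 0, 0.6]], "force": 25}}

```text
t: 2.35
tcp_pos: [0.5236, 0.3354, 0.0898]
tool_rot: [0.717, 0.697, 0.0, 0.0]
force: [-0.3, 1.2, 0.1]
finger_gap: 0.201
gripper_force: 0.0
```

{"op": "apply_moves", "data": {"plan": [[0, 0, 0, 0, 0, 0, 1], [0, 0, 0, 0, 0, 0, 1], [0, 0, 0, 0, 0, 0, 1], [0, 0, 0, 0, 0, 0, 1]], "force": 25}}

```text
t: 2.85
tcp_pos: [0.5235, 0.3354, 0.0898]
tool_rot: [0.717, 0.697, 0.0, 0.0]
force: [-1.5, -0.1, 6.4]
finger_gap: 0.179
gripper_force: 26.3
```

{"op": "apply_moves", "data": {"plan": [[0, 0, 0, 0, 0, 0.15, 1], [0, 0, 0, 0, 0, 0.15, 1], [0, 0, 0, 0, 0, 0.15, 1], [0, 0, 0, 0, 0, 0.15, 1]]}}

```text
t: 3.35
tcp_pos: [0.5245, 0.3351, 0.0898]
tool_rot: [0.892, 0.452, 0.001, 0.001]
force: [0.8, -1.5, 4.0]
finger_gap: 0.183
gripper_force: 27.3
```

{"op": "apply_moves", "data": {"plan": [[0, 0, 0, 0, 0, 0.15, 1], [0, 0, 0, 0, 0, 0.15, 1], [0, 0, 0, 0, 0, 0.15, 1], [0, 0, 0, 0, 0, 0.12, 1], [0, 0, 0, 0, 0, 0.1, 1], [0, 0, 0, 0, 0, 0, 1]]}}

```text
t: 4.1
tcp_pos: [0.525, 0.3342, 0.0898]
tool_rot: [0.991, 0.136, 0.001, 0.001]
force: [2.1, -4.4, 4.8]
finger_gap: 0.187
gripper_force: 25.1
```

```bash
python3 - <<'E'
from h import *
s=sense();print(s["tcp_pos"],yawy(s),s["force"],s["ft_torque"],s["finger_gap"])
E
```

```text
[0.5250049  0.33415861 0.08981305] -1.2978081653042746 [ 2.06984901 -4.41283074  4.80069944] [-7.79765168e-01 -4.13020019e-01  6.46115369e-04] 0.18662743755224703
```

{"op": "apply_moves", "data": {"plan": [[0, 0, 0, 0, 0, 0.04, 1], [0, 0, 0, 0, 0, 0.04, 1], [0, 0, 0, 0, 0, 0, 1]]}}

```text
t: 4.47
tcp_pos: [0.5251, 0.3341, 0.0898]
tool_rot: [0.995, 0.099, 0.002, 0.001]
force: [2.3, -4.5, 4.6]
finger_gap: 0.18
gripper_force: 36.6
```

```bash
python3 - <<'E'
from h import *
s=sense();print(s["tcp_pos"],yawy(s),s["force"],s["ft_torque"],s["finger_gap"])
E
```

```text
[0.52505809 0.33407469 0.0898484 ] -1.3727147504416082 [ 2.34581307 -4.54497232  4.57679322] [-0.81611331 -0.32946331  0.9384094 ] 0.18015542095558454
```

{"op": "apply_moves", "data": {"plan": [[0, 0, 0, 0, 0, 0, 0], [0, 0, 0, 0, 0, 0, 0], [0, 0, 0, 0, 0, 0, 0], [0, 0, -0.03, 0, 0, 0, 0], [0, 0, -0.03, 0, 0, 0, 0], [0, 0, 0, 0, 0, 0, 0]]}}

```text
t: 5.22
tcp_pos: [0.5249, 0.3363, 0.1516]
tool_rot: [0.995, 0.096, 0.003, -0.001]
force: [0.2, -0.5, -0.2]
finger_gap: 0.501
gripper_force: 0.0
```

```bash
python3 - <<'E'
from h import *
s=sense();print(s["tcp_pos"],yawy(s))
im=snapshot("top")
f=im[125:205,160:262,::-1]; cv2.imwrite("pics/c4.png",cv2.resize(f,None,fx=7,fy=7,interpolation=cv2.INTER_CUBIC))
a=rows([.557,.256,.15],.15,8,jaw=0)
rows([.557,.256,.084],.15,3,jaw=0,start=a)
E
```

```text
[0.52494066 0.33632412 0.15164071] -1.3786826063762128
[[0.0022,0.0106,0.0,0,0,-0.1911,0],[0.0001,0.0108,0.0,0,0,-0.1911,0],[-0.0019,0.0106,0.0,0,0,-0.1911,0],[-0.0039,0.0101,0.0,0,0,-0.1911,0],[-0.0058,0.0091,0.0,0,0,-0.1911,0],[-0.0074,0.0079,0.0,0,0,-0.1911,0],[-0.0087,0.0063,0.0,0,0,-0.1911,0],[-0.0098,0.0046,0.0,0,0,-0.1911,0]] tilt/yaw -1.379
[[0.0,0.0,0.022,0,0,-0.0,0],[0.0,0.0,0.022,0,0,-0.0,0],[0.0,0.0,0.022,0,0,-0.0,0]] tilt/yaw 0.15
```

View pics/c4.png

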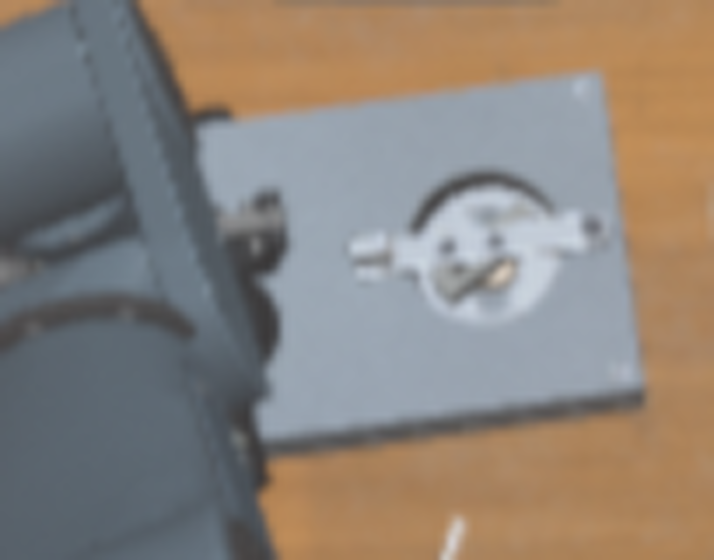

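{"op": "apply_moves", "data": {"plan": [[0.002, 0.0105, 0, 0, 0, -0.187, 0], [0, 0.011, 0, 0, 0, -0.187, 0], [-0.002, 0.0105, 0, 0, 0, -0.187, 0], [-0.004, 0.01, 0, 0, 0, -0.187, 0], [-0.006, 0.009, 0, 0, 0, -0.187, 0], [-0.0075, 0.008, 0, 0, 0, -0.187, 0], [-0.0085, 0.0065, 0, 0, 0, -0.187, 0], [-0.01, 0.0045, 0, 0, 0, -0.187, 0]]}}

```text
t: 6.28
tcp_pos: [0.5539, 0.2542, 0.1475]
tool_rot: [0.662, 0.749, -0.001, -0.001]
force: [0.4, -0.2, 0.8]
finger_gap: 0.502
gripper_force: 0.0
```

{"op": "apply_moves", "data": {"plan": [[0, 0, 0.011, 0, 0, -0.02, 0], [0, 0, 0.011, 0, 0, 0, 0]]}}

```text
t: 6.52
tcp_pos: [0.554, 0.2548, 0.1255]
tool_rot: [0.658, 0.753, -0.001, -0.001]
force: [-0.5, -0.9, 0.1]
finger_gap: 0.501
gripper_force: 0.0
```

```bash
python3 - <<'E'
from h import *
s=sense();print(s["tcp_pos"],yawy(s))
rows([.557,.256,.084],.15,3,jaw=0)
E
```

```text
[0.55397193 0.25475086 0.125543  ] 0.13448663662148885
[[0.0003,0.0011,0.0138,0,0,-0.0052,0],[0.0003,0.0011,0.0138,0,0,-0.0052,0],[0.0003,0.0011,0.0138,0,0,-0.0052,0]] tilt/yaw 0.134
```

{"op": "apply_moves", "data": {"plan": [[0, 0.001, 0.014, 0, 0, -0.005, 0], [0, 0.001, 0.014, 0, 0, 0, 0], [0, 0.001, 0.013, 0, 0, 0, 0], [0, 0, 0, 0, 0, 0, 0.62], [0, 0, 0, 0, 0, 0, 0.62], [0, 0, 0, 0, 0, 0, 0.62]]}}

```text
t: 7.28
tcp_pos: [0.5584, 0.2552, 0.087]
tool_rot: [0.655, 0.755, 0.001, 0.0]
force: [0.5, -0.8, 0.0]
finger_gap: 0.188
gripper_force: 0.0
```

```bash
python3 - <<'E'
from h import *
s=sense();p=s["tcp_pos"];y0=yawy(s);print(p,y0,s["force"],s["finger_gap"])
piv=np.array([.5704,.1445]); r=.112
a0=np.arctan2(*(p[:2]-piv)[::-1]); print(a0,np.linalg.norm(p[:2]-piv))
n=14;st=(p,y0)
for i in range(1,n+1):
    a=a0+1.68*i/n
    st=rows([*(piv+r*np.array([np.cos(a),np.sin(a)])),p[2]],y0+1.68*i/n,1,jaw=.62,start=st)
E
```

```text
[0.55835214 0.25523852 0.08695138] 0.1419813756246195 [ 0.54086301 -0.82762505  0.02598359] 0.18779771167347603
1.6791656735336453 0.11139196921553704
[[0.0003,-0.0134,-0.0,0,0,-0.12,0.62]] tilt/yaw 0.142
[[-0.0004,-0.0134,-0.0,0,0,-0.12,0.62]] tilt/yaw 0.262
[[-0.0004,-0.0134,-0.0,0,0,-0.12,0.62]] tilt/yaw 0.382
[[-0.0004,-0.0134,-0.0,0,0,-0.12,0.62]] tilt/yaw 0.502
[[-0.0004,-0.0134,-0.0,0,0,-0.12,0.62]] tilt/yaw 0.622
[[-0.0004,-0.0134,-0.0,0,0,-0.12,0.62]] tilt/yaw 0.742
[[-0.0004,-0.0134,-0.0,0,0,-0.12,0.62]] tilt/yaw 0.862
[[-0.0004,-0.0134,-0.0,0,0,-0.12,0.62]] tilt/yaw 0.982
[[-0.0004,-0.0134,-0.0,0,0,-0.12,0.62]] tilt/yaw 1.102
[[-0.0004,-0.0134,-0.0,0,0,-0.12,0.62]] tilt/yaw 1.222
[[-0.0004,-0.0134,-0.0,0,0,-0.12,0.62]] tilt/yaw 1.342
[[-0.0004,-0.0134,-0.0,0,0,-0.12,0.62]] tilt/yaw 1.462
[[-0.0004,-0.0134,-0.0,0,0,-0.12,0.62]] tilt/yaw 1.582
[[-0.0004,-0.0134,-0.0,0,0,-0.12,0.62]] tilt/yaw 1.702
```

{"op": "apply_moves", "data": {"plan": [[0.0003, -0.0134, 0, 0, 0, -0.12, 0.62], [-0.0004, -0.0134, 0, 0, 0, -0.12, 0.62], [-0.0004, -0.0134, 0, 0, 0, -0.12, 0.62], [-0.0004, -0.0134, 0, 0, 0, -0.12, 0.62], [-0.0004, -0.0134, 0, 0, 0, -0.12, 0.62], [-0.0004, -0.0134, 0, 0, 0, -0.12, 0.62], [-0.0004, -0.0134, 0, 0, 0, -0.12, 0.62]]}}

```text
t: 8.15
tcp_pos: [0.4798, 0.2098, 0.0872]
tool_rot: [0.288, 0.958, 0.001, 0.001]
force: [1.6, 1.1, -0.5]
finger_gap: 0.19
gripper_force: 0.5
```

{"op": "apply_moves", "data": {"plan": [[-0.0004, -0.0134, 0, 0, 0, -0.12, 0.62], [-0.0004, -0.0134, 0, 0, 0, -0.12, 0.62], [-0.0004, -0.0134, 0, 0, 0, -0.12, 0.62], [-0.0004, -0.0134, 0, 0, 0, -0.12, 0.62], [-0.0004, -0.0134, 0, 0, 0, -0.12, 0.62], [-0.0004, -0.0134, 0, 0, 0, -0.12, 0.62], [-0.0004, -0.0134, 0, 0, 0, -0.12, 0.62], [0, 0, 0, 0, 0, 0, 0.62]]}}

```text
t: 9.15
tcp_pos: [0.462, 0.1197, 0.0869]
tool_rot: [-0.124, 0.992, -0.0, 0.001]
force: [-0.7, 0.6, 0.5]
finger_gap: 0.187
gripper_force: 0.0
```

```bash
python3 - <<'E'
from h import *
s=sense();p=s["tcp_pos"];print(p,yawy(s),s["force"],s["finger_gap"])
piv=np.array([.5704,.1445]);d=p[:2]-piv;print(np.arctan2(d[1],d[0])%6.283-1.571-.1146,np.linalg.norm(d))
E
```

```text
[0.46196513 0.11967774 0.08690376] 1.819079771675255 [-0.74016342  0.57102256  0.52957984] 0.18746286699362982
1.6808440403215008 0.11123967402115051
```

{"op": "apply_moves", "data": {"plan": [[0, 0, 0, 0, 0, 0, 0], [0, 0, 0, 0, 0, 0, 0], [0, 0, -0.04, 0, 0, 0, 0], [0, 0, -0.04, 0, 0, 0, 0], [0, -0.04, -0.02, 0, 0, 0, -0.5], [0, -0.04, 0, 0, 0, 0, -0.5], [0, -0.04, 0, 0, 0, 0, -0.5], [0, 0, 0, 0, 0, 0, -0.5]]}}

```text
t: 10.15
tcp_pos: [0.4923, 0.0021, 0.1865]
tool_rot: [-0.123, 0.992, -0.0, 0.001]
force: [0.0, 0.4, -0.9]
finger_gap: 0.751
gripper_force: 0.0
```

```bash
python3 - <<'E'
from h import *
s=sense();print(s["tcp_pos"],yawy(s))
im=snapshot("top");cv2.imwrite("pics/top5.png",im[:,:,::-1])
f=im[140:200,195:255,::-1]; f=cv2.resize(f,None,fx=9,fy=9,interpolation=cv2.INTER_CUBIC); cv2.imwrite("pics/c5.png",f)
E
```

```text
[0.49230383 0.00207357 0.18654759] 1.8182046678523678
```

View pics/c5.png

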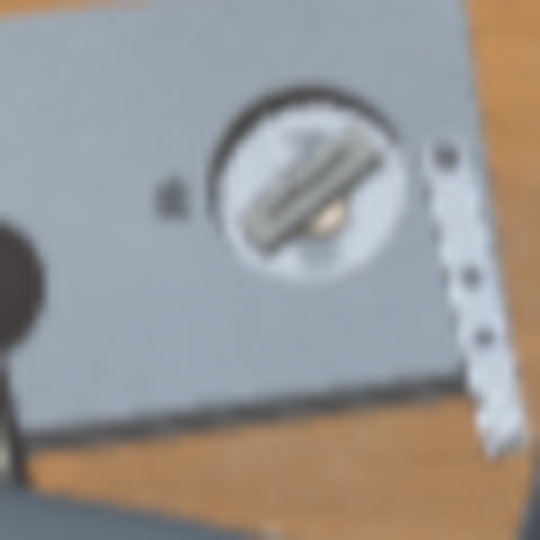

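```bash
python3 - <<'E'
from h import *
f=lambda x,y,z:ray("top",195+(x+.5)/9-.5,140+(y+.5)/9-.5,z)
im=cv2.imread("pics/top5.png")[140:200,195:255];im=cv2.resize(im,None,fx=9,fy=9,interpolation=cv2.INTER_CUBIC)
h=cv2.cvtColor(im,cv2.COLOR_BGR2HSV)
# bar is warm-grey: b <= r
w=im[...,2].astype(int)-im[...,0]
m=((w>-18)).astype(np.uint8);mm=np.zeros_like(m);cv2.circle(mm,(312,190),88,1,-1)
m&=mm; m=cv2.morphologyEx(m,cv2.MORPH_OPEN,np.ones((9,9)))
cs,_=cv2.findContours(m,cv2.RETR_EXTERNAL,cv2.CHAIN_APPROX_NONE)
for c in cs:
  if cv2.contourArea(c)>800: print(cv2.contourArea(c),cv2.minAreaRect(c))
for z in(.064,): 
  a,b=f(252,230,z),f(369,145,z);d=b-a;print(a,b,(a+b)/2,np.linalg.norm(d),np.arctan2(d[1],d[0]))
  q=np.array([f(*k,z) for k in [(240,212),(264,252),(384,160),(355,130)]]);print(q.mean(0))
# well rim circle extremes (212..405?, top 82, bottom 282)
print(f(310,183,.068))
for x,y,z in [(436,152,.076),(500,450,.076)]: print(f(x,y,z))
E
```

```text
11513.0 ((318.763671875, 193.9327392578125), (94.03094482421875, 172.48948669433594), 42.455196380615234)
[0.54624068 0.22433153] [0.5804042  0.17692179] [0.56332244 0.20062666] 0.05843654379704824 -0.9463774098628298
[0.56291494 0.20053021]
[0.56422373 0.20045106]
[0.5740568  0.14906317]
[0.45286552 0.12481981]
```

```bash
python3 - <<'E'
from h import *
rows([.5633,.2008,.12],.625,8,jaw=.2)
E
```

```text
[[-0.0148,0.0217,0.0083,0,0,0.1493,0.2],[-0.0114,0.0236,0.0083,0,0,0.1493,0.2],[-0.0078,0.0251,0.0083,0,0,0.1493,0.2],[-0.004,0.026,0.0083,0,0,0.1493,0.2],[-0.0001,0.0263,0.0083,0,0,0.1493,0.2],[0.0039,0.026,0.0083,0,0,0.1493,0.2],[0.0077,0.0251,0.0083,0,0,0.1493,0.2],[0.0113,0.0237,0.0083,0,0,0.1493,0.2]] tilt/yaw 1.819
```

{"op": "apply_moves", "data": {"plan": [[-0.015, 0.0215, 0.008, 0, 0, 0.149, 0.2], [-0.0115, 0.0235, 0.008, 0, 0, 0.149, 0.2], [-0.008, 0.025, 0.008, 0, 0, 0.149, 0.2], [-0.004, 0.026, 0.008, 0, 0, 0.149, 0.2], [0, 0.0265, 0.008, 0, 0, 0.149, 0.2], [0.004, 0.026, 0.008, 0, 0, 0.149, 0.2], [0.0075, 0.025, 0.008, 0, 0, 0.149, 0.2], [0.0115, 0.0235, 0.008, 0, 0, 0.149, 0.2]]}}

```text
t: 11.2
tcp_pos: [0.5615, 0.2038, 0.1217]
tool_rot: [0.455, 0.891, -0.0, -0.001]
force: [0.4, -0.4, -0.2]
finger_gap: 0.398
gripper_force: 0.0
```

{"op": "apply_moves", "data": {"plan": [[0, 0, 0.01, 0, 0, 0, 0.2], [0, 0, 0.01, 0, 0, 0, 0.2]]}}

```text
t: 11.45
tcp_pos: [0.5614, 0.2018, 0.1014]
tool_rot: [0.452, 0.892, -0.001, -0.001]
force: [-0.6, -0.2, -0.1]
finger_gap: 0.399
gripper_force: 0.0
```

```bash
python3 - <<'E'
from h import *
s=sense();print(s["tcp_pos"],yawy(s),s["finger_gap"])
rows([.5633,.2007,.044],.625,4,jaw=.2)
E
```

```text
[0.56137923 0.2017501  0.10144923] 0.6329971295392911 0.39941634535647647
[[-0.0005,0.0002,0.0144,0,0,0.002,0.2],[-0.0005,0.0002,0.0144,0,0,0.002,0.2],[-0.0005,0.0002,0.0144,0,0,0.002,0.2],[-0.0005,0.0002,0.0144,0,0,0.002,0.2]] tilt/yaw 0.633
```

{"op": "apply_moves", "data": {"plan": [[-0.0005, 0, 0.0145, 0, 0, 0.002, 0.2], [-0.0005, 0, 0.0145, 0, 0, 0.002, 0.2], [-0.0005, 0, 0.0145, 0, 0, 0.002, 0.2], [-0.0005, 0, 0.0135, 0, 0, 0, 0.2], [0, 0, 0, 0, 0, 0, 0.45], [0, 0, 0, 0, 0, 0, 1], [0, 0, 0, 0, 0, 0, 1], [0, 0, 0, 0, 0, 0, 1]], "force": 30}}

```text
t: 12.45
tcp_pos: [0.5642, 0.1998, 0.0458]
tool_rot: [0.456, 0.89, 0.0, 0.0]
force: [-0.4, -0.5, -1.2]
finger_gap: 0.206
gripper_force: 35.7
```

```bash
python3 - <<'E'
from h import *
s=sense();print(s["tcp_pos"],yawy(s),s["finger_gap"],s["force"],s["gripper_force"],s["ft_torque"])
E
```

```text
[0.5642066  0.19982352 0.04575576] 0.6241497780001845 0.2058899374784164 [-0.44657549 -0.45529261 -1.2450592 ] 35.67422568798065 [ 0.0119912   0.01823517 -0.00692736]
```

{"op": "apply_moves", "data": {"plan": [[0, 0, 0, 0, 0, -0.14, 1], [0, 0, 0, 0, 0, -0.14, 1], [0, 0, 0, 0, 0, -0.14, 1], [0, 0, 0, 0, 0, -0.14, 1], [0, 0, 0, 0, 0, -0.14, 1], [0, 0, 0, 0, 0, -0.14, 1], [0, 0, 0, 0, 0, -0.12, 1], [0, 0, 0, 0, 0, 0, 1]]}}

```text
t: 13.45
tcp_pos: [0.5641, 0.1998, 0.0456]
tool_rot: [-0.006, 1.0, 0.0, 0.0]
force: [-0.3, -0.9, -0.3]
finger_gap: 0.202
gripper_force: 35.8
```

```bash
python3 - <<'E'
from h import *
s=sense();print(s["tcp_pos"],yawy(s),s["finger_gap"],s["force"],s["gripper_force"],s["ft_torque"])
E
```

```text
[0.56408366 0.19977306 0.04556664] 1.5827317750953969 0.20151590379603204 [-0.33733492 -0.8653183  -0.34142438] 35.78072190284729 [-0.02769255  0.03397581  0.00280974]
```

{"op": "apply_moves", "data": {"plan": [[0, 0, 0, 0, 0, -0.06, 1], [0, 0, 0, 0, 0, -0.06, 1], [0, 0, 0, 0, 0, 0, 1]]}}

```text
t: 13.82
tcp_pos: [0.5641, 0.1997, 0.0455]
tool_rot: [-0.065, 0.998, -0.0, 0.0]
force: [-0.6, -0.1, -1.5]
finger_gap: 0.201
gripper_force: 35.8
```

```bash
python3 - <<'E'
from h import *
s=sense();print(s["tcp_pos"],yawy(s),s["finger_gap"],s["force"],s["gripper_force"],s["ft_torque"])
E
```

```text
[0.56405815 0.19968774 0.04546211] 1.7016808851039662 0.20060034938214277 [-0.60858318 -0.10586433 -1.47195233] 35.789934396743774 [-0.03652555  0.04112086 -0.01078142]
```

{"op": "apply_moves", "data": {"plan": [[0, 0, 0, 0, 0, -0.04, 1], [0, 0, 0, 0, 0, 0, 1]]}}

```text
t: 14.08
tcp_pos: [0.5641, 0.1995, 0.0455]
tool_rot: [-0.084, 0.996, 0.0, 0.0]
force: [0.4, -2.2, 0.4]
finger_gap: 0.203
gripper_force: 37.9
```

```bash
python3 - <<'E'
from h import *
s=sense();print(s["tcp_pos"],yawy(s),s["finger_gap"],s["force"],s["gripper_force"],s["ft_torque"])
E
```

```text
[0.56414798 0.19948553 0.04547471] 1.7385736086932233 0.20264557353162743 [ 0.40799174 -2.19668519  0.36587527] 37.86165118217468 [-0.37512137 -0.00592764 -0.86252811]
```

{"op": "apply_moves", "data": {"plan": [[0, 0, 0, 0, 0, 0.035, 1], [0, 0, -0.006, 0, 0, 0, 1], [0, 0, -0.008, 0, 0, 0, 1], [0, 0, 0, 0, 0, 0, 1]], "force": 40}}

```text
t: 14.58
tcp_pos: [0.5647, 0.2002, 0.0604]
tool_rot: [-0.069, 0.998, 0.0, 0.001]
force: [-0.3, -0.0, -0.8]
finger_gap: 0.203
gripper_force: 39.1
```

```bash
python3 - <<'E'
from h import *
s=sense();print(s["tcp_pos"],yawy(s),s["finger_gap"],s["force"],s["gripper_force"],s["ft_torque"])
E
```

```text
[0.56468055 0.20016968 0.06038337] 1.7095420141040356 0.20302346679761948 [-0.32000505 -0.01473966 -0.75581437] 39.133374094963074 [-0.03871088 -0.00035682 -0.00990841]
```

```bash
python3 - <<'E'
from h import *
print("timer",ray("top",294,212,.018),"bottle",ray("top",288,153,.1),"beaker",ray("top",305,157,.068))
p=sense()["tcp_pos"]
a=rows([p[0],p[1],.165],None,3,jaw=1)
a=rows([.46,.05,.12],1.805,5,jaw=1,start=a)
a=rows([.46,.05,.033],1.805,4,jaw=1,start=a)
E
```

```text
timer [ 0.3752623  -0.03280839] bottle [ 0.57754905 -0.01198287] beaker [ 0.56944957 -0.07482663]
[[0.0,0.0,-0.0349,0,0,-0.0,1],[0.0,0.0,-0.0349,0,0,-0.0,1],[0.0,0.0,-0.0349,0,0,-0.0,1]] tilt/yaw 1.71
[[0.0249,-0.0268,0.009,0,0,-0.0191,1],[0.0254,-0.0264,0.009,0,0,-0.0191,1],[0.0259,-0.0259,0.009,0,0,-0.0191,1],[0.0264,-0.0254,0.009,0,0,-0.0191,1],[0.0269,-0.0249,0.009,0,0,-0.0191,1]] tilt/yaw 1.71
[[0.0,0.0,0.0217,0,0,-0.0,1],[0.0,0.0,0.0217,0,0,-0.0,1],[0.0,0.0,0.0217,0,0,-0.0,1],[0.0,0.0,0.0217,0,0,-0.0,1]] tilt/yaw 1.805
```

{"op": "apply_moves", "data": {"plan": [[0, 0, -0.035, 0, 0, 0, 1], [0, 0, -0.035, 0, 0, 0, 1], [0, 0, -0.035, 0, 0, 0, 1], [0.025, -0.027, 0.009, 0, 0, -0.019, 1], [0.0255, -0.0265, 0.009, 0, 0, -0.019, 1], [0.026, -0.026, 0.009, 0, 0, -0.019, 1], [0.0265, -0.0255, 0.009, 0, 0, -0.019, 1], [0.027, -0.025, 0.009, 0, 0, -0.019, 1]]}}

```text
t: 15.58
tcp_pos: [0.4583, 0.0482, 0.1194]
tool_rot: [-0.117, 0.993, -0.0, 0.001]
force: [-0.0, -0.5, -1.9]
finger_gap: 0.203
gripper_force: 39.2
```

{"op": "apply_moves", "data": {"plan": [[0, 0, 0.021, 0, 0, 0, 1], [0, 0, 0.021, 0, 0, 0, 1], [0, 0, 0.021, 0, 0, 0, 1], [0, 0, 0.018, 0, 0, 0, 1], [0, 0, 0, 0, 0, 0, 1]]}}

```text
t: 16.2
tcp_pos: [0.4582, 0.0491, 0.0375]
tool_rot: [-0.116, 0.993, 0.0, -0.001]
force: [-0.9, 0.3, -0.4]
finger_gap: 0.202
gripper_force: 39.3
```

```bash
python3 - <<'E'
from h import *
s=sense();print(s["tcp_pos"],yawy(s),s["finger_gap"],s["force"],s["tool_rot"])
E
```

```text
[0.45818778 0.04906868 0.03752875] 1.8041337434943618 0.2020455756582045 [-0.86917524  0.27749035 -0.42307586] [-1.16404578e-01  9.93201265e-01  3.08816727e-04 -1.06109001e-03]
```

{"op": "apply_moves", "data": {"plan": [[0, 0, 0.004, 0, 0, 0, 1], [0, 0, 0.003, 0, 0, 0, 1], [0, 0, 0, 0, 0, 0, 1]]}}

```text
t: 16.58
tcp_pos: [0.4589, 0.0489, 0.0316]
tool_rot: [-0.116, 0.993, -0.0, 0.0]
force: [-0.0, 0.6, -0.8]
finger_gap: 0.197
gripper_force: 39.3
```

{"op": "apply_moves", "data": {"plan": [[0, 0, 0.001, 0, 0, 0, 1], [0, 0, 0, 0, 0, 0, 1]]}}

```text
t: 16.82
tcp_pos: [0.4588, 0.0489, 0.0304]
tool_rot: [-0.116, 0.993, -0.0, 0.0]
force: [0.6, 0.1, -1.1]
finger_gap: 0.201
gripper_force: 39.3
```

{"op": "apply_moves", "data": {"plan": [[0, 0, 0.001, 0, 0, 0, 1], [0, 0, 0, 0, 0, 0, 1]]}}

```text
t: 17.08
tcp_pos: [0.4587, 0.0489, 0.0293]
tool_rot: [-0.116, 0.993, 0.0, -0.0]
force: [0.3, 0.7, -1.4]
finger_gap: 0.206
gripper_force: 39.3
```

{"op": "apply_moves", "data": {"plan": [[0, 0, 0.001, 0, 0, 0, 1], [0, 0, 0, 0, 0, 0, 1]]}}

```text
t: 17.32
tcp_pos: [0.4588, 0.0489, 0.0285]
tool_rot: [-0.116, 0.993, -0.0, 0.0]
force: [-1.4, 0.1, 1.6]
finger_gap: 0.201
gripper_force: 39.7
```

{"op": "apply_moves", "data": {"plan": [[0, 0, 0, 0, 0, 0, 0.5], [0, 0, 0, 0, 0, 0, 0.3], [0, 0, 0, 0, 0, 0, 0.2], [0, 0, -0.02, 0, 0, 0, 0.2], [0, 0, -0.03, 0, 0, 0, 0.2], [0, 0, -0.05, 0, 0, 0, -0.5], [-0.06, 0, -0.03, 0, 0, 0, -1], [-0.06, 0, 0, 0, 0, 0, -1]]}}

```text
t: 18.32
tcp_pos: [0.574, 0.0759, 0.1596]
tool_rot: [-0.116, 0.993, -0.001, 0.003]
force: [0.8, -1.1, 0.3]
finger_gap: 0.996
gripper_force: 0.0
```

```bash
python3 - <<'E'
from h import *
s=sense();print(s["tcp_pos"],yawy(s))
im=snapshot("top");cv2.imwrite("pics/top6.png",im[:,:,::-1]);im2=snapshot("side")
print(proj("top",[.459,.049,.048]),proj("side",[.459,.049,.048]))
u,v=proj("top",[.459,.049,.048]).astype(int);a=cv2.resize(im[v-22:v+22,u-22:u+22,::-1],(396,396),interpolation=cv2.INTER_CUBIC)
print(u,v)
u,v=proj("side",[.459,.049,.03]).astype(int);b=cv2.resize(im2[v-22:v+22,u-22:u+22,::-1],(396,396),interpolation=cv2.INTER_CUBIC)
cv2.imwrite("pics/c6.png",np.hstack([a,b]))
E
```

```text
[0.57399211 0.07586069 0.15963157] 1.8035777951974759
[271.33638965 188.6496843 ] [261.54491959 202.20587648]
271 188
```

View pics/c6.png

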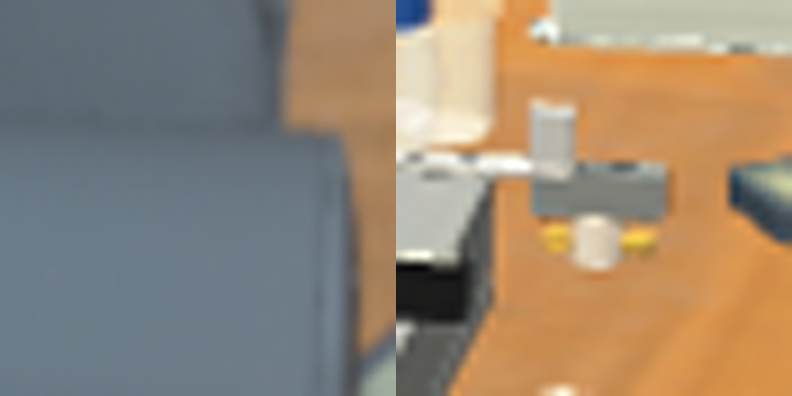

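```bash
python3 - <<'E'
from h import *
a=rows([.4588,.0489,.14],.31,8)
rows([.4588,.0489,.085],.233,3,start=a)
E
```

```text
[[0.0154,0.0002,0.0023,0,0,0.1869,-1],[0.0152,-0.0027,0.0023,0,0,0.1869,-1],[0.0144,-0.0055,0.0023,0,0,0.1869,-1],[0.0132,-0.0081,0.0023,0,0,0.1869,-1],[0.0114,-0.0104,0.0023,0,0,0.1869,-1],[0.0093,-0.0123,0.0023,0,0,0.1869,-1],[0.0069,-0.0138,0.0023,0,0,0.1869,-1],[0.0042,-0.0149,0.0023,0,0,0.1869,-1]] tilt/yaw 1.805
[[0.0,0.0,0.0183,0,0,0.0257,-1],[0.0,0.0,0.0183,0,0,0.0257,-1],[0.0,0.0,0.0183,0,0,0.0257,-1]] tilt/yaw 0.31
```

{"op": "apply_moves", "data": {"plan": [[0.0155, 0, 0.002, 0, 0, 0.187, -1], [0.015, -0.0025, 0.002, 0, 0, 0.187, -1], [0.0145, -0.0055, 0.002, 0, 0, 0.187, -1], [0.013, -0.008, 0.002, 0, 0, 0.187, -1], [0.0115, -0.0105, 0.002, 0, 0, 0.187, -1], [0.0095, -0.0125, 0.002, 0, 0, 0.187, -1], [0.007, -0.014, 0.002, 0, 0, 0.187, -1], [0.004, -0.015, 0.002, 0, 0, 0.187, -1]]}}

```text
t: 19.42
tcp_pos: [0.4489, 0.0482, 0.1399]
tool_rot: [0.593, 0.805, -0.0, -0.001]
force: [0.2, -0.6, -0.2]
finger_gap: 1.001
gripper_force: 0.0
```

{"op": "apply_moves", "data": {"plan": [[0, 0, 0.018, 0, 0, 0.025, -1], [0, 0, 0.018, 0, 0, 0.025, -1], [0, 0, 0.018, 0, 0, 0.025, -1], [0, 0, 0, 0, 0, 0, -1]]}}

```text
t: 19.92
tcp_pos: [0.4488, 0.0483, 0.0852]
tool_rot: [0.62, 0.785, -0.001, -0.002]
force: [-0.4, 0.9, 1.0]
finger_gap: 0.995
gripper_force: 0.0
```

```bash
python3 - <<'E'
from h import *
s=sense();print(s["tcp_pos"],yawy(s))
rows([.4588,.0489,.023],.233,4)
E
```

```text
[0.44876369 0.04834348 0.08520045] 0.23316756319299223
[[-0.0004,0.0025,0.0156,0,0,0.0,-1],[-0.0004,0.0025,0.0156,0,0,0.0,-1],[-0.0004,0.0025,0.0156,0,0,0.0,-1],[-0.0004,0.0025,0.0156,0,0,0.0,-1]] tilt/yaw 0.233
```

{"op": "apply_moves", "data": {"plan": [[-0.0015, 0.005, 0, 0, 0, 0, -1], [0, 0.005, 0, 0, 0, 0, -1], [0, 0, 0, 0, 0, 0, -1]]}}

```text
t: 20.3
tcp_pos: [0.4619, 0.049, 0.0869]
tool_rot: [0.62, 0.785, 0.001, 0.001]
force: [0.2, 0.1, 0.4]
finger_gap: 1.0
gripper_force: 0.0
```

```bash
python3 - <<'E'
from h import *
s=sense();print(s["tcp_pos"],yawy(s))
rows([.4588,.0489,.023],.233,4)
E
```

```text
[0.4619199  0.04903182 0.08687202] 0.2332906554904714
[[0.0001,-0.0008,0.016,0,0,0.0001,-1],[0.0001,-0.0008,0.016,0,0,0.0001,-1],[0.0001,-0.0008,0.016,0,0,0.0001,-1],[0.0001,-0.0008,0.016,0,0,0.0001,-1]] tilt/yaw 0.233
```

{"op": "apply_moves", "data": {"plan": [[0, 0, 0.016, 0, 0, 0, -1], [0, -0.001, 0.012, 0, 0, 0, -1], [0, 0, 0, 0, 0, 0, -1], [0, 0, 0, 0, 0, 0, -1]]}}

```text
t: 20.8
tcp_pos: [0.4598, 0.0488, 0.0584]
tool_rot: [0.62, 0.785, 0.0, 0.0]
force: [-0.4, -0.0, 0.6]
finger_gap: 1.001
gripper_force: 0.0
```

```bash
python3 - <<'E'
from h import *
s=sense();print(s["tcp_pos"],yawy(s))
rows([.4588,.0489,.023],.233,4)
E
```

```text
[0.45980605 0.04883431 0.05836247] 0.23299860267904993
[[0.0001,-0.0002,0.0088,0,0,-0.0,-1],[0.0001,-0.0002,0.0088,0,0,-0.0,-1],[0.0001,-0.0002,0.0088,0,0,-0.0,-1],[0.0001,-0.0002,0.0088,0,0,-0.0,-1]] tilt/yaw 0.233
```

Good. Descend and grip the bar's ends.

{"op": "apply_moves", "data": {"plan": [[0, 0, 0.009, 0, 0, 0, -1], [0, -0.001, 0.009, 0, 0, 0, -1], [0, 0, 0.009, 0, 0, 0, -1], [0, 0, 0.008, 0, 0, 0, -1], [0, 0, 0, 0, 0, 0, -0.7], [0, 0, 0, 0, 0, 0, -0.6], [0, 0, 0, 0, 0, 0, -0.55]], "force": 25}}

```text
t: 21.68
tcp_pos: [0.459, 0.0486, 0.0235]
tool_rot: [0.62, 0.785, 0.0, 0.0]
force: [-0.2, -0.2, 0.2]
finger_gap: 0.773
gripper_force: 0.0
```

{"op": "apply_moves", "data": {"plan": [[0, 0, 0, 0, 0, 0, -0.5], [0, 0, 0, 0, 0, 0, -0.4], [0, 0, 0, 0, 0, 0, 0], [0, 0, 0, 0, 0, 0, 1], [0, 0, 0, 0, 0, 0, 1]], "force": 30}}

```text
t: 22.3
tcp_pos: [0.4594, 0.0486, 0.0238]
tool_rot: [0.62, 0.785, 0.0, 0.001]
force: [0.5, 0.9, 6.2]
finger_gap: 0.741
gripper_force: 32.9
```

```bash
python3 - <<'E'
from h import *
s=sense();print(s["tcp_pos"],yawy(s),s["finger_gap"]*85,s["force"],s["gripper_force"])
E
```

```text
[0.45935041 0.04857179 0.02380837] 0.2330475967974102 62.94383818306606 [0.48981318 0.94873628 6.22293363] 32.933111786842346
```

{"op": "apply_moves", "data": {"plan": [[0, 0, -0.01, 0, 0, 0, 1], [0, 0, -0.02, 0, 0, 0, 1], [0, 0, -0.035, 0, 0, 0, 1], [0, 0, -0.035, 0, 0, 0, 1], [0, 0, -0.03, 0, 0, 0, 1], [0, 0, 0, 0, 0, 0, 1]]}}

```text
t: 23.05
tcp_pos: [0.4599, 0.0485, 0.1554]
tool_rot: [0.62, 0.785, 0.001, 0.002]
force: [0.6, 0.2, -1.4]
finger_gap: 0.741
gripper_force: 33.8
```

```bash
python3 - <<'E'
from h import *
s=sense();print(s["tcp_pos"],yawy(s),s["finger_gap"]*85,s["force"],s["gripper_force"])
c=np.array([.4965,-.255]);y=.234;R=np.array([[np.cos(y),-np.sin(y)],[np.sin(y),np.cos(y)]])
out=[]
for n in("top","side"):
    im=snapshot(n)[:,:,::-1]
    u0,v0=proj(n,[*c,.05]).astype(int)-32;k=6
    a=cv2.resize(im[v0:v0+64,u0:u0+64],None,fx=k,fy=k,interpolation=cv2.INTER_CUBIC)
    for hx,hy in((79,22),(75,18)):
        q=[proj(n,[*(c+R@np.array(p)/1e3),.066]) for p in[(hx,hy),(hx,-hy),(-hx,-hy),(-hx,hy)]]
        q=((np.array(q)-[u0,v0]+.5)*k-.5).round().astype(np.int32)
        cv2.polylines(a,[q],True,(0,0,255) if hx==79 else (0,255,0),1)
    out.append(a)
cv2.imwrite("pics/c7.png",np.hstack(out))
a=rows([.4965,-.255,.16],.234,8,jaw=1)
E
```

```text
[0.45985138 0.04848492 0.15539076] 0.23313597588947882 63.01508102444376 [ 0.61930256  0.23353595 -1.35912255] 33.78366529941559
[[-0.038,-0.0041,-0.0008,0,0,-0.0001,1],[-0.038,-0.0041,-0.0008,0,0,-0.0001,1],[-0.038,-0.0041,-0.0008,0,0,-0.0001,1],[-0.038,-0.0041,-0.0008,0,0,-0.0001,1],[-0.038,-0.0041,-0.0008,0,0,-0.0001,1],[-0.038,-0.0041,-0.0008,0,0,-0.0001,1],[-0.038,-0.0041,-0.0008,0,0,-0.0001,1],[-0.038,-0.0041,-0.0008,0,0,-0.0001,1]] tilt/yaw 0.233
```

View pics/c7.png

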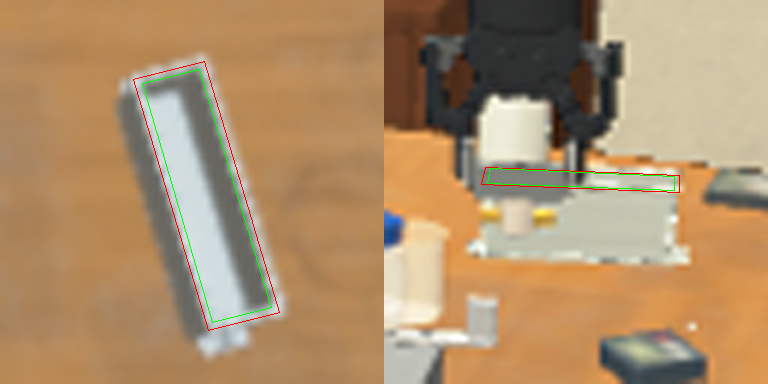

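{"op": "apply_moves", "data": {"plan": [[-0.038, -0.004, 0, 0, 0, 0, 1], [-0.038, -0.004, 0, 0, 0, 0, 1], [-0.038, -0.004, 0, 0, 0, 0, 1], [-0.038, -0.004, 0, 0, 0, 0, 1], [-0.038, -0.004, 0, 0, 0, 0, 1], [-0.038, -0.004, 0, 0, 0, 0, 1], [-0.038, -0.004, 0, 0, 0, 0, 1], [-0.038, -0.004, 0, 0, 0, 0, 1]]}}

```text
t: 24.15
tcp_pos: [0.4967, -0.255, 0.1512]
tool_rot: [0.62, 0.784, 0.0, -0.002]
force: [0.1, 0.1, -0.9]
finger_gap: 0.741
gripper_force: 33.7
```

{"op": "apply_moves", "data": {"plan": [[0, 0, 0, 0, 0, 0, 1], [0, 0, 0, 0, 0, 0, 1]]}}

```text
t: 24.4
tcp_pos: [0.4964, -0.2534, 0.1516]
tool_rot: [0.62, 0.784, 0.0, -0.002]
force: [0.4, 0.5, -0.3]
finger_gap: 0.738
gripper_force: 33.7
```

```bash
python3 - <<'E'
from h import *
s=sense();print(s["tcp_pos"],yawy(s),s["finger_gap"]*85)
im=cv2.cvtColor(cv2.imread("pics/top0.png"),cv2.COLOR_BGR2GRAY).astype(np.float32)
c=np.array([.4965,-.255]);y=.234;R=np.array([[np.cos(y),-np.sin(y)],[np.sin(y),np.cos(y)]])
for lo,hi in((-60,-20),(-20,20),(20,60)):
  o=[]
  for yy in range(-30,31,2):
    P=np.array([proj("top",[*(c+R@np.array([xx,yy])/1e3),.066]) for xx in np.linspace(lo,hi,40)],np.float32)
    o.append(int(cv2.remap(im,P[:,0],P[:,1],cv2.INTER_LINEAR).mean()))
  print(o)
o=[]
for xx in range(-95,96,3):
    P=np.array([proj("top",[*(c+R@np.array([xx,yy])/1e3),.066]) for yy in np.linspace(-6,12,12)],np.float32)
    o.append((xx,int(cv2.remap(im,P[:,0],P[:,1],cv2.INTER_LINEAR).mean())))
print(o)
E
```

```text
[ 0.49644879 -0.25336297  0.15163026] 0.2324029491667299 62.693985548334624
[139, 149, 164, 176, 171, 150, 123, 105, 99, 98, 99, 104, 116, 139, 168, 191, 203, 207, 208, 208, 209, 209, 209, 207, 203, 189, 157, 121, 105, 99, 99]
[139, 148, 160, 173, 174, 156, 129, 107, 99, 98, 98, 102, 112, 133, 161, 186, 201, 205, 208, 208, 208, 209, 208, 206, 201, 190, 163, 127, 107, 99, 98]Traceback (most recent call last):
  File "<stdin>", line 8, in <module>
  File "h.py", line 8, in proj
    c=calibration(n);p=c["camera_matrix"]@(c["R"]@np.array(X,float)+c["t"]);return p[:2]/p[2]
ValueError: time passes only in moves, steps and waits
```

{"op": "apply_moves", "data": {"plan": [[-0.0025, 0, 0.016, 0, 0, 0, 1], [0, 0, 0.016, 0, 0, 0, 1], [0, 0, 0.014, 0, 0, 0, 1], [0, 0, 0, 0, 0, 0, 1], [0, 0, 0, 0, 0, 0, 1]]}}

```text
t: 25.02
tcp_pos: [0.4986, -0.257, 0.1072]
tool_rot: [0.62, 0.785, -0.0, 0.0]
force: [0.3, 0.9, 0.2]
finger_gap: 0.745
gripper_force: 33.7
```

{"op": "apply_moves", "data": {"plan": [[0.001, 0, 0.01, 0, 0, 0, 1], [0, 0, 0.012, 0, 0, 0, 1], [0, 0, 0.012, 0, 0, 0, 1], [0, 0, 0, 0, 0, 0, 1]]}}

```text
t: 25.52
tcp_pos: [0.4973, -0.2554, 0.0718]
tool_rot: [0.62, 0.784, -0.0, -0.002]
force: [0.4, 0.3, -1.1]
finger_gap: 0.74
gripper_force: 33.7
```

{"op": "apply_moves", "data": {"plan": [[0, 0, 0.01, 0, 0, 0, 1], [0, 0, 0.01, 0, 0, 0, 1], [0, 0, 0.01, 0, 0, 0, 1], [0, 0, 0, 0, 0, 0, 1]]}}

```text
t: 26.02
tcp_pos: [0.4976, -0.2556, 0.0422]
tool_rot: [0.62, 0.784, 0.0, -0.001]
force: [0.1, -0.1, -0.5]
finger_gap: 0.738
gripper_force: 33.7
```

{"op": "apply_moves", "data": {"plan": [[0, 0, 0.006, 0, 0, 0, 1], [0, 0, 0.005, 0, 0, 0, 1], [0, 0, 0, 0, 0, 0, 1]]}}

```text
t: 26.4
tcp_pos: [0.498, -0.2559, 0.0319]
tool_rot: [0.62, 0.784, -0.0, -0.0]
force: [-0.2, -0.0, -1.0]
finger_gap: 0.741
gripper_force: 33.7
```

{"op": "apply_moves", "data": {"plan": [[0, 0, 0.0015, 0, 0, 0, 1], [0, 0, 0, 0, 0, 0, 1]]}}

```text
t: 26.65
tcp_pos: [0.4982, -0.2561, 0.0308]
tool_rot: [0.62, 0.785, -0.0, 0.0]
force: [-0.1, -0.0, -1.0]
finger_gap: 0.74
gripper_force: 33.7
```

{"op": "apply_moves", "data": {"plan": [[0, 0, 0.001, 0, 0, 0, 1], [0, 0, 0, 0, 0, 0, 1]]}}

```text
t: 26.9
tcp_pos: [0.4982, -0.256, 0.0298]
tool_rot: [0.62, 0.785, -0.0, 0.0]
force: [-0.0, 0.2, -0.2]
finger_gap: 0.741
gripper_force: 33.7
```

{"op": "apply_moves", "data": {"plan": [[0, 0, 0.001, 0, 0, 0, 1], [0, 0, 0, 0, 0, 0, 1]]}}

```text
t: 27.15
tcp_pos: [0.4982, -0.256, 0.0287]
tool_rot: [0.62, 0.785, -0.0, -0.0]
force: [-0.1, 0.2, -0.5]
finger_gap: 0.741
gripper_force: 33.7
```

{"op": "apply_moves", "data": {"plan": [[0, 0, 0.001, 0, 0, 0, 1], [0, 0, 0, 0, 0, 0, 1]]}}

```text
t: 27.4
tcp_pos: [0.4983, -0.2561, 0.0279]
tool_rot: [0.62, 0.785, -0.0, 0.0]
force: [0.3, -0.3, 0.7]
finger_gap: 0.737
gripper_force: 33.8
```

{"op": "apply_moves", "data": {"plan": [[0, 0, 0.0008, 0, 0, 0, 1], [0, 0, 0, 0, 0, 0, 1]]}}

```text
t: 27.65
tcp_pos: [0.4983, -0.2561, 0.0278]
tool_rot: [0.62, 0.785, -0.0, 0.0]
force: [-1.4, 0.1, 6.5]
finger_gap: 0.739
gripper_force: 34.5
```

{"op": "apply_moves", "data": {"plan": [[0, 0, -0.0005, 0, 0, 0, 1], [0, 0, 0, 0, 0, 0, -0.55], [0, 0, 0, 0, 0, 0, -0.7], [0, 0, 0, 0, 0, 0, -0.85], [0, 0, 0, 0, 0, 0, -0.85], [0, 0, -0.01, 0, 0, 0, -0.85], [0, 0, -0.02, 0, 0, 0, -0.85], [0, 0, -0.03, 0, 0, 0, -0.85]]}}

```text
t: 28.65
tcp_pos: [0.4977, -0.2557, 0.088]
tool_rot: [0.62, 0.784, -0.0, -0.001]
force: [-0.1, -0.6, -0.8]
finger_gap: 0.925
gripper_force: 0.0
```

{"op": "apply_moves", "data": {"plan": [[0, 0, -0.04, 0, 0, 0, -0.85], [0, 0, -0.04, 0, 0, 0, -0.85], [0, 0, -0.04, 0, 0, 0, -0.85], [0.04, -0.03, 0, 0, 0, 0, -0.85], [0.04, -0.03, 0, 0, 0, 0, -0.85], [0.04, 0, 0, 0, 0, 0, -0.85], [0.04, 0, 0, 0, 0, 0, -0.85], [0, 0, 0, 0, 0, 0, -0.85]]}}

```text
t: 29.65
tcp_pos: [0.401, -0.1115, 0.2079]
tool_rot: [0.619, 0.785, -0.0, -0.001]
force: [-0.0, 0.3, 1.0]
finger_gap: 0.924
gripper_force: 0.0
```

```bash
python3 - <<'E'
from h import *
s=sense();print(s["tcp_pos"])
a=snapshot("top")[125:225,160:385,::-1];b=snapshot("side")[130:260,165:340,::-1]
a=cv2.resize(a,(787,350),interpolation=cv2.INTER_CUBIC);b=cv2.resize(b,(336,250),interpolation=cv2.INTER_CUBIC)
t=cv2.resize(a[80:310,600:740],(152,250));r=np.zeros((250,787,3),np.uint8);r[:,:336]=b;r[:,340:492]=t
cv2.imwrite("pics/c8.png",np.vstack([a,r]))
E
```

```text
[ 0.4009788  -0.11151911  0.20792436]
```

View pics/c8.png

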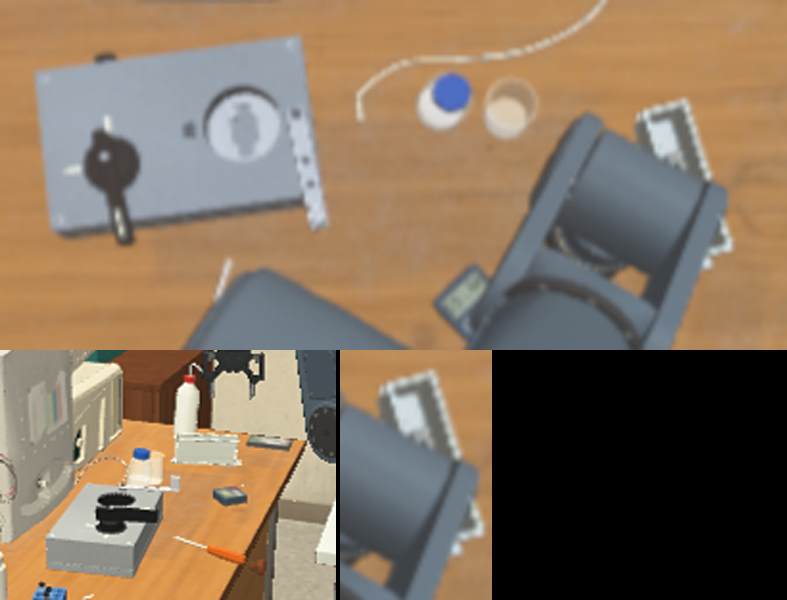

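{"op": "apply_moves", "data": {"plan": [[0.055, 0, 0, 0, 0, 0, -0.85], [0.055, 0, 0, 0, 0, 0, -0.85], [0.055, 0, 0, 0, 0, 0, -0.85], [0.03, 0, 0, 0, 0, 0, -0.85], [0, 0, 0, 0, 0, 0, -0.85]]}}

```text
t: 30.38
tcp_pos: [0.3582, 0.0762, 0.2077]
tool_rot: [0.619, 0.785, 0.0, 0.0]
force: [0.3, -0.4, -0.4]
finger_gap: 0.927
gripper_force: 0.0
```

```bash
python3 - <<'E'
from h import *
im=snapshot("top")[:,:,::-1].copy(); o=cv2.imread("pics/top0.png")
d=np.abs(im.astype(int)-o).sum(2); d=(d>60).astype(np.uint8); m=np.zeros_like(d); m[145:212,332:382]=d[145:212,332:382]
cs,_=cv2.findContours(m,cv2.RETR_EXTERNAL,cv2.CHAIN_APPROX_NONE)
for c in cs:
    if cv2.contourArea(c)<8: continue
    r=cv2.minAreaRect(c);b=cv2.boxPoints(r);print(cv2.contourArea(c),r,ray("top",*r[0],.052))
    q=[ray("top",*k,.052) for k in b];print(np.round(q,4).tolist())
print(proj("top",[.498,-.256,.052]))
E
```

```text
85.5 ((353.7500305175781, 177.24998474121094), (18.657434463500977, 5.692099094390869), 71.56504821777344) [ 0.49456624 -0.25046182]
[[0.5243, -0.2315], [0.5306, -0.2514], [0.465, -0.2693], [0.4588, -0.2495]]
[355.23220122 176.28948177]
```

```bash
python3 -c "
from station import *
print(sign_off())"
```

```text
the job is handed in; nothing more can be done
None
```

The job is handed in: handle turned to its off stop, then the hasp swung out to about 1.65 rad. The fuse carrier was then unlocked, lifted out, stood on the worktop, regripped by its bar's ends and lowered onto the keeper floor until it touched. The last pictures show the handle off, hasp out, well empty and no bystander disturbed in the parts I viewed; I confirmed the carrier in the keeper from a top-view image difference, not by eye (robot clock about 30 s).

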